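Clamp the blank in the drilling fixture

TASK

Clamp the aluminium blank in the fixture ready for drilling, by pushing with a fingertip only and without picking anything up. First push the blank fully home against the two back pins and the end pin; then swing the clamp strap round until it lies squarely across the blank with its foot over the middle; then turn the ball-ended clamping lever clockwise (seen from above) as far as it goes, so that the foot holds the blank down firmly. Leave the tools and other parts lying around where they are.

Things in the scene. Friction and masses are not known exactly. Their poses are not given: they have to be found in the camera images.
- fixture: Steel fixture plate bolted to the bench, 240 (x) x 300 (y) x 25 mm thick (z), with a grid of small holes. Origin at the centre of its underside, on the bench; at yaw 0 x points away from the robot, y to its left, z up. Bracketed pairs below are (x, y) in this frame in mm; every z below is mm above the bench. When home, the blank's centre is at (-30, 0), square to the plate.
- back_pin_right (a point): Top centre of one back locating pin, a 12 mm round pin at (6, -28) whose top is at z 40, 15 mm above the plate. The blank's long far face (+x side) rests against it when home.
- back_pin_left (a point): Top centre of the other back pin, the same, at (6, 28).
- end_pin (a point): Top centre of the end pin, the same kind, at (-30, 61). The blank's left end (+y side) rests against it when home.
- blank: Loose aluminium blank, 60 (x) x 110 (y) x 25 mm high, 0.3 to 0.5 kg, flat on the plate (top at z 50), two upright 24 mm bores at y +36 and -36, solid between. Origin: centre of its underside; x across, y along, z up. Starts 15 to 35 mm short of home towards -x and 8 to 22 mm towards -y, up to 0.2 rad askew. Slides under a few newtons.
- pillar (a point): Point on the vertical axis of the clamp pillar, at plate height, (45, 0); strap and lever both turn about this axis. Flange 48 mm diameter up to z 33, column 30 mm diameter up to z 55, thin stud up to z 116.
- strap (a joint): Angle of the clamp strap about the pillar axis, rad: 0 = square across the blank, pointing along -x of the fixture from the pillar; positive = counterclockwise seen from above (at 1.57 it points along -y). Starts at 1.2 to 1.9, so it is swung clockwise to close. Limits -0.7 and 2.1, no stop at 0. Stiff (0.22 N m, about 4 N at 55 mm); stays where left.
- strap_nose (a point): Middle of the top edge of the strap's nose. The strap is a flat dark steel bar, 30 mm wide, 18 mm thick, reaching from its nose 90 mm out from the pillar axis to a 30 mm tail behind it. With the lever at 0 its underside is at z 62 and its top at z 80: 12 mm of air above the blank's top.
- foot: Round steel pressure foot, 16 mm diameter, hanging under the strap 75 mm from the pillar axis (a round 16 mm screw head, 10 mm tall, stands above it on the strap). Origin: centre of its underside. With the lever at 0 it clears the blank's top by 2.2 mm; at the lever's stop it presses on the blank with about 10 N.
- lever (a joint): Angle of the clamping lever about the pillar axis, rad, growing as it is turned clockwise seen from above (tightening). At value v it points from the axis at 2.5 - v rad counterclockwise from the fixture's +x (0.93: along +y). Starts at 0 to 0.5, hard stop at 1.9. Lowers strap, foot and lever 2 mm per rad; the foot meets the blank near 1.1. Stiff (0.22 N m); stays where left.
- lever_ball (a point): Centre of the black 25 mm ball on the lever's end, 90 mm from the pillar axis, z 112 with the lever at 0. The lever sits above the strap: black hub 27 mm diameter from z 83 to 107, then a steel rod of 12 mm diameter whose centre line rises from z 99 near the hub to z 111 at the ball.
- hex_key: Bystander: dark steel L-shaped hex key, 98 x 36 x 8 mm, lying on the plate behind the parked strap.
- v_block: Bystander: steel V-block, 45 x 40 x 34 mm, loose on the back left of the plate.
- plug_gauge: Bystander: steel plug gauge, 22 mm diameter, 48 mm tall, standing on the front left of the plate.
- finished_part: Bystander: an already drilled part of the blank's size (60 x 110 x 25 mm, with two extra small holes), on the bench beside the fixture, not in it.
- oil_bottle: Bystander: white bottle, 60 mm diameter, 150 mm tall, on the bench.
- tap_wrench: Bystander: steel tap wrench, 190 mm long, 22 mm high, on the bench.
- caliper: Bystander: digital caliper, 210 mm long, 11 mm high, on the bench.
- screwdriver: Bystander: screwdriver, about 200 mm long, lying on the bench.
Things that resemble listed ones, but are neither listed nor needed, are in the scene too. Leave any black or red look-alike of the blank alone.

How it is judged:
On the way, in this order (a step that is already met when the one before it is completed fails the run):
1. the blank is pushed home against all three pins (within 2 mm and 2 degrees) (x of blank in the frame of fixture between -0.032 and -0.028 m and y of blank in the frame of fixture between -0.002 and 0.002 m and angle between the x axis of blank and the x axis of fixture, either way round below 0.035 rad), for 0.2 s.
2. the strap lies squarely across the blank (within 10 degrees) (value of joint strap between -0.17 and 0.17 rad), for 0.2 s.
3. the lever is turned tight and the foot presses on the blank (contact force between foot and blank above 5 N and value of joint lever above 1.7 rad), for 0.2 s.
At the end, for the whole second after the job is handed in: The blank lies home against the three pins (centre within 2 mm each way, square within 0.035 rad), the strap is across it within 0.17 rad of square, the lever is past 1.7 rad and the foot presses on the blank with more than 5 N; all at rest (all of step 1 and all of step 2 and all of step 3 and linear speed of blank below 0.01 m/s); the robot touches nothing.
It fails at once if the blank is lifted or tipped (z of blank in the frame of fixture above 0.031 m or angle between blank's own z axis and vertical above 0.12 rad).
It fails at once if a bystander is moved more than 15 mm (distance of any of hex_key, v_block, plug_gauge, finished_part, oil_bottle, tap_wrench, caliper, screwdriver from where it was at the start of the episode above 0.015 m).
It also fails if it takes over 72 s, if anything falls off the work surface, if the arm or the gripper's body presses on something with over 40 N, if the wrist force passes 120 N, or if a joint passes its speed limit or range.

ROBOT

A 7-joint arm with a two-finger parallel gripper is mounted at the origin on the work surface. World frame = base frame: x ahead of the robot, y to its left, z up, the work surface at z = 0. Lengths are in m, angles in rad, forces in N, time in s.
With the tool pointing down it reaches from about 0.4 to 0.85 m from the base axis. Payload 4.5 kg.
Tool frame: the origin (TCP) lies on the centre line of the jaws, within the pads' length; the fingertips stand r.tip_reach ahead of it and the grasp point (between the pads) lies 3 mm ahead of it (r.tip_reach is the distance from the TCP to the fingertips, in m); z points along the fingers, y is the line along which they close (so a half turn about z gives the same grasp; the last joint's range is limited). The gripper opens to 88 mm and grips with 3 to 60 N. Pads are 18 mm wide; open, the fingers measure 123 mm over their backs; the gripper's body (75 mm by 187 mm) begins 45 mm behind the grasp point.
Start: joints at [-1.111, 0.689, -0.195, 1.565, 0.157, 0.902, -0.215], TCP at [0.258, 0.569, 0.261] pointing down, gripper open.
Joint ranges: [-3.01, 3.01], [-0.46, 2.08], [-1.47, 1.51], [0.13, 2.56], [-1, 4.14], [0.04, 2.09], [-2.66, 2.66]. Speed limits (rad/s): [2.57, 2.57, 3.14, 3.14, 3.14, 3.14, 3.14].

INTERFACE

Orientations are given as a unit quaternion [x, y, z, w].
In Python, from plant import readout, eyes, ticket, r gives the robot as it stands. The module is installed in compiled form; this text tells all that it offers.
- The arm moves only by the tool carry_out, never from a script. Its argument "motion" is a list that holds one entry, the list of rows, each a list of 7 numbers: the shift along the tool's x, y, z in mm, then the turn, a rotation vector about the tool's x, y, z in rad, then the opening in per cent of the stroke, from 0 (shut) to 100 (fully open). In form: [[[dx, dy, dz, ax, ay, az, claw], ...]]. A call has 1 to 8 rows; each row shifts and turns the commanded pose from where the row before left it, along the tool's axes as they then stand; what a row does not reach is not made up. A row lasts 1/10 s, in which the tool goes at most 50 mm and 8.59 degrees, less where a joint would pass 70% of its speed; a pose out of reach is approached as far as the arm can. A call is refused whole if a number of a shift passes 50 or a number of a turn 0.15, either way. A call with a gripper value outside its range is refused whole. The fingers move at their own pace and stop on an object; "squeeze" is the grip in N (left out, the last holds). Time passes only in rows, so rows that do not move let the fingers close. It gives the time, the measured TCP pose, the force and the opening at its end, in the units of the state.
- readout.get_state(): the state, without advancing time (a new reading comes with each control period).
- eyes.snapshot(name): name is "scene" or "side" or "wrist"; returns a dict with "pixels" (480x640x3 uint8, red, green, blue), "K" (3x3 intrinsics, pixels), "dist_coeffs" ([k1, k2, p1, p2, k3] as OpenCV has them; the pictures are not rectified), "origin" and "attitude" of the camera in the world. Camera axes: x right, y down, z forward; pixel columns grow to the right and rows downward; lengths in m; the calibration is good to about 2 mm. A picture is of the moment at which its call begins. There is no depth.
- ticket.finish_job(): hands the job in, once; it reports no verdict.
The state is a dict: "clock": time; "q": joint angles; "qd": joint speeds; "joint_torque": joint torques, N m; "tool_pos": TCP position; "eef_rot": TCP orientation; "contact_force": force on the tool from outside, world axes, zero at the start; "moment": the same for the moment, N m; "opening": opening from 0.0 (shut) to 1.0 (fully open).
Only numpy, scipy, OpenCV 4.12 (cv2) and the standard library are available. Lean on these libraries where they do the work, as an engineer would, in place of code of your own. Each camera call takes 0.05 s, during which the arm holds its last target. There are 200 camera calls.

## Working session

There is one attempt and no reset: what is moved stays moved. The work goes in short steps, Python scripts to look and compute and a tool call to move; the robot and the scene stay as the last step left them, time stands still between calls to the robot, and variables do not carry over. Pictures are saved under pics/ and viewed, on a budget of 10 in all, crops included, one or two more only if the job needs it, and the job is handed in when it is done.

Besides the shell and the picture viewer there is one more tool, called after "Emit:" as a command line: name --argument value ..., lists and objects as JSON in quotes. carry_out: Moves the arm, as the interface text tells. Its arguments: {"type":"object","properties":{"motion":{"type":"array","items":{"type":"array","items":{"type":"array","items":{"type":"number"}}}},"squeeze":{"type":"number"}},"required":["motion"]}

```bash
mkdir -p pics; cat > h.py <<'E'
import numpy as np, cv2
from scipy.spatial.transform import Rotation as R
from plant import readout, eyes, ticket, r
def snap(n,f=None):
    s=eyes.snapshot(n)
    if f: cv2.imwrite('pics/'+f,cv2.cvtColor(s['pixels'],cv2.COLOR_RGB2BGR))
    return s
def att(s):
    a=np.array(s['attitude'],float)
    return R.from_quat(a).as_matrix() if a.size==4 else a.reshape(3,3)
def ray(s,uv):
    p=cv2.undistortPoints(np.array(uv,float).reshape(-1,1,2),np.array(s['K']),np.array(s['dist_coeffs'])).reshape(-1,2)
    return np.c_[p,np.ones(len(p))]@att(s).T
def onz(s,uv,z):
    d=ray(s,uv);o=np.array(s['origin']);return o+d*((z-o[2])/d[:,2])[:,None]
def proj(s,P):
    M=att(s).T; rv=cv2.Rodrigues(M)[0]; t=-M@np.array(s['origin'])
    return cv2.projectPoints(np.array(P,float).reshape(-1,1,3),rv,t,np.array(s['K']),np.array(s['dist_coeffs']))[0].reshape(-1,2)
E
python3 - <<'E'
from h import *
import pickle
d={}
for n in ('scene','side'):
    s=snap(n,n+'0.png'); d[n]=s; print(n,s['origin'],s['attitude'],s['K'])
pickle.dump(d,open('s0.pkl','wb'))
print(readout.get_state(), r.tip_reach)
E
```

```text
scene [1.19962891 0.04406687 1.07992533] [ 0.65573885  0.68989368 -0.22417282 -0.20928404] [[552.63456979   0.         321.68502927]
 [  0.         552.63456979 238.48446996]
 [  0.           0.           1.        ]]
side [0.43656338 1.11714032 0.89742003] [-0.0053875   0.89075787 -0.45414687  0.01649281] [[591.10280666   0.         326.00279637]
 [  0.         591.10280666 241.36668267]
 [  0.           0.           1.        ]]
{'clock': 0.1, 'q': array([-1.11119166,  0.68991697, -0.19452976,  1.56620485,  0.15730362,
        0.90253203, -0.21510766]), 'qd': array([ 0.00088549, -0.00127677,  0.00038432, -0.00320322, -0.00220439,
        0.00012226,  0.00040533]), 'joint_torque': array([-3.79674893e-03, -5.28500283e+01, -1.27177656e+00, -1.53838134e+01,
       -5.26034134e-02,  1.94373824e-03,  5.05947651e-05]), 'tool_pos': array([0.25797577, 0.56869672, 0.25998932]), 'eef_rot': array([ 2.11261329e-01,  9.77429258e-01, -8.26317728e-04, -1.17270510e-04]), 'contact_force': array([ 1.02885303, -0.2365933 , -0.61523155]), 'moment': array([-0.01395676,  0.03290224,  0.00101915]), 'opening': 1.001521585556376} 0.022
```

View pics/scene0.png

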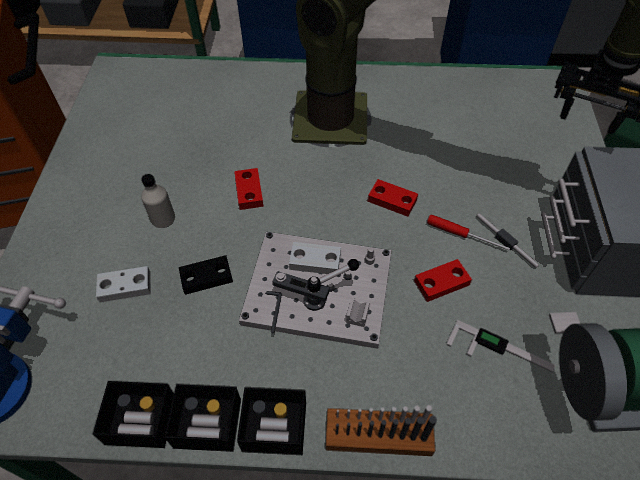

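View pics/side0.png

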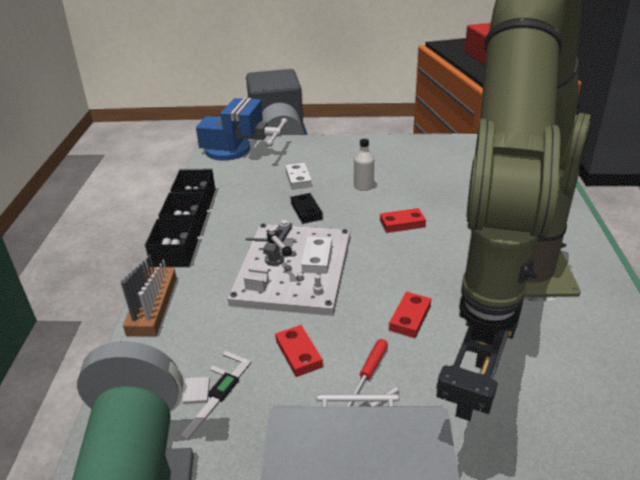

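Scene: plate with corners at about (266,233), (391,249), (379,345), (240,327). The silver blank at (315,256) is on the plate with the strap at (300,288), lever ball (353,265), plug gauge (370,256) and V-block (357,312). The silver part at (123,283) lies off the plate with extra holes, so it is the finished part. The red and black blocks are look-alikes. The blank on the plate is therefore the target; next I measure it and enlarge.

```bash
python3 - <<'E'
from h import *
import pickle
d=pickle.load(open('s0.pkl','rb'));s=d['scene']
c=onz(s,[(266,233),(391,249),(379,345),(240,327)],.025)
print(c.round(4)); print(np.linalg.norm(np.diff(c,axis=0,append=c[:1]),axis=1), c.mean(0))
im=cv2.cvtColor(s['pixels'],cv2.COLOR_RGB2BGR)[225:350,230:400]
cv2.imwrite('pics/crop0.png',cv2.resize(im,None,fx=4.7,fy=4.7,interpolation=cv2.INTER_CUBIC))
st=readout.get_state();print(R.from_quat(st['eef_rot']).as_matrix().round(3))
w=snap('wrist');print(w['origin'],att(w).round(3),w['K'])
E
```

```text
[[ 0.4329 -0.1338  0.025 ]
 [ 0.4646  0.1608  0.025 ]
 [ 0.7068  0.131   0.025 ]
 [ 0.6803 -0.1611  0.025 ]]
[0.29627115 0.2440178  0.29333577 0.24893814] [ 0.57112019 -0.00079566  0.025     ]
[[-0.911  0.413 -0.001]
 [ 0.413  0.911 -0.002]
 [-0.    -0.002 -1.   ]]
[0.18563039 0.6022527  0.38368922] [[ 0.412  0.868  0.278]
 [ 0.911 -0.392 -0.127]
 [-0.002  0.306 -0.952]] [[399.42994622   0.         314.39760846]
 [  0.         399.42994622 232.70640162]
 [  0.           0.           1.        ]]
```

View pics/crop0.png

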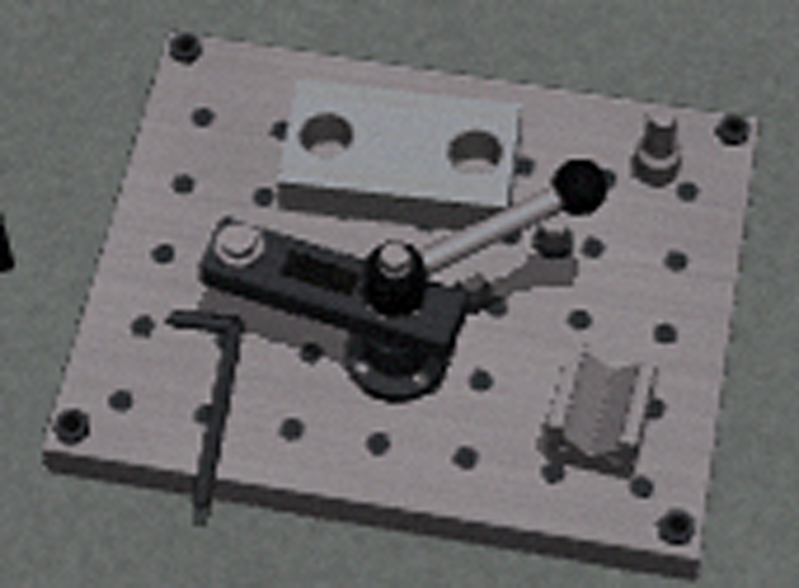

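The crop shows the blank with its top corners at crop (297,82), (521,103), (507,207), (280,185). The strap screw head is at (238,240), the ball at (580,185), the end pin at (552,238) and a back pin near (475,288). Now measuring in the fixture frame.

```bash
cat >> h.py <<'E'
FO=np.array([.571,-.001]);FY=-.108
def fx(P):
    c,s=np.cos(FY),np.sin(FY);return (np.atleast_2d(P)[:,:2]-FO)@np.array([[c,-s],[s,c]])*1000
def wx(p):
    c,s=np.cos(FY),np.sin(FY);return np.atleast_2d(p)/1000@np.array([[c,s],[-s,c]])+FO
E
python3 - <<'E'
from h import *
import pickle
s=pickle.load(open('s0.pkl','rb'))['scene']
f=lambda l,z:fx(onz(s,np.array(l)/4.7+[230,225],z)).round(1).tolist()
print('blank',f([(297,82),(521,103),(507,207),(280,185)],.05))
print('screw',f([(238,235)],.09),'ball',f([(580,185)],.112),'stud',f([(396,248)],.116))
print('endpin',f([(552,228)],.04),'plug',f([(660,118)],.073), 'caps',f([(185,46),(733,129),(677,525),(71,425)],.025))
print(wx([[-75,-10],[-110,-10],[0,0]]))
E
```

```text
blank [[-88.9, -73.6], [-93.6, 35.7], [-33.7, 37.5], [-29.1, -70.2]]
screw [[25.3, -76.5]] ball [[-10.8, 72.4]] stud [[36.7, -2.3]]
endpin [[-31.7, 59.4]] plug [[-79.4, 103.1]] caps [[-119.1, -137.9], [-111.8, 138.7], [103.8, 133.8], [97.6, -143.4]]
[[ 0.49535907 -0.00285747]
 [ 0.46056299  0.00091518]
 [ 0.571      -0.001     ]]
```

Emit:
carry_out --motion '[[[-28,-27,0,0,0,0,0],[-28,-27,0,0,0,0,0],[-28,-27,0,0,0,0,0],[-28,-27,0,0,0,0,0],[-28,-27,0,0,0,0,0],[-28,-27,0,0,0,0,0],[-28,-27,0,0,0,0,0],[-28,-27,0,0,0,0,0]]]'

```text
clock: 0.95
tool_pos: [0.3733, 0.2784, 0.2607]
eef_rot: [0.211, 0.977, -0.0, 0.0]
contact_force: [0.4, -1.0, -0.5]
opening: 0.297
```

Emit:
carry_out --motion '[[[-28,-27,0,0,0,0,0],[-28,-27,0,0,0,0,0],[-28,-27,0,0,0,0,0],[-28,-27,0,0,0,0,0],[-28,-27,0,0,0,0,0],[-28,-27,0,0,0,0,0],[0,0,0,0,0,-0.145,0],[0,0,0,0,0,-0.145,0]]]'

```text
clock: 1.75
tool_pos: [0.4593, 0.0614, 0.2605]
eef_rot: [0.067, 0.998, -0.0, -0.0]
contact_force: [0.0, -0.0, 0.5]
opening: 0.003
```

```bash
sed -i 's/^FO=.*/FO=np.array([.5634,-.0022]);FY=-.132/' h.py
python3 - <<'E'
from h import *
import pickle
s=snap('wrist','w1.png');pickle.dump(s,open('w1.pkl','wb'))
st=readout.get_state();print(st['clock'],st['tool_pos'],st['contact_force'],st['opening'],R.from_quat(st['eef_rot']).as_matrix().round(3),fx(st['tool_pos']))
print(proj(s,[[*wx([p])[0],z] for p,z in [((-30,61),.04),((6,28),.04),((45,0),.116)]]))
E
```

```text
1.8 [0.45909316 0.0620249  0.26050018] [ 0.08945991 -0.67133979  0.52405455] 0.011124442901301167 [[-0.992  0.126 -0.   ]
 [ 0.126  0.992 -0.   ]
 [ 0.    -0.    -1.   ]] [[-111.85252376   49.93763078]]
[[326.17802118 283.68834259]
 [291.90828429 317.454944  ]
 [253.84399908 406.00187693]]
```

View pics/w1.png

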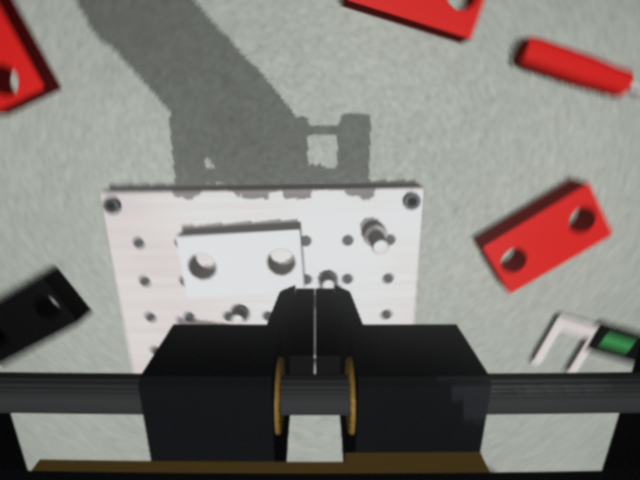

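Wrist view: blank top corners at about (178,237), (301,231), (304,288), (185,298). The end pin is at (328,277), a back pin at (239,311), corner caps at (112,205) and (411,201), and the plug gauge at (377,242).

```bash
python3 - <<'E'
from h import *
import pickle
s=pickle.load(open('w1.pkl','rb'));q=pickle.load(open('s0.pkl','rb'))['scene']
f=lambda l,z:fx(onz(s,l,z)).round(1).tolist()
g=lambda l,z:fx(onz(q,np.array(l)/4.7+[230,225],z)).round(1).tolist()
print('W caps',f([(112,205),(411,201)],.025),'end',f([(328,276)],.04),'rback',f([(239,311)],.04),'blank',f([(178,237),(301,231),(304,288),(185,298)],.05))
print('corners',f([(103,190),(423,187)],.025))
print('S caps',g([(185,46),(733,129),(677,525),(71,425)],.025),'end',g([(552,228)],.04),'stud',g([(396,248)],.116),'ball',g([(580,185)],.112),'screw',g([(238,235)],.09),'corners',g([(172,32),(757,118),(700,560),(45,453)],.025),'blank',g([(297,82),(521,103),(507,207),(280,185)],.05))
E
```

```text
W caps [[-102.8, -138.2], [-106.5, 139.0]] end [[-37.9, 62.6]] rback [[-1.0, -23.1]] blank [[-79.8, -70.7], [-85.3, 38.1], [-30.3, 40.3], [-20.0, -70.5]]
corners [[-117.0, -144.4], [-119.6, 149.0]]
S caps [[-108.4, -138.6], [-107.7, 138.2], [107.9, 138.5], [108.4, -138.8]] end [[-25.8, 60.8]] stud [[44.1, 0.7]] ball [[-5.2, 74.3]] screw [[34.5, -73.7]] corners [[-115.8, -147.1], [-116.3, 149.0], [122.7, 150.5], [124.2, -146.6]] blank [[-79.8, -73.5], [-87.1, 35.6], [-27.2, 38.9], [-20.0, -68.7]]
```

Emit:
carry_out --motion '[[[0,-32,0,0,0,0,0],[0,-32,20,0,0,0,0],[0,0,45,0,0,0,0],[0,0,45,0,0,0,0],[0,0,45,0,0,0,0],[0,0,30,0,0,0,0],[0,0,18,0,0,0,0],[0,0,0,0,0,0,0]]]'

```text
clock: 2.6
tool_pos: [0.4493, 0.0001, 0.0557]
eef_rot: [0.068, 0.998, -0.001, -0.002]
contact_force: [-0.2, 0.3, 0.9]
opening: 0.011
```

```bash
python3 - <<'E'
from h import *
st=readout.get_state();print(st['tool_pos'],st['contact_force'],fx(st['tool_pos']))
E
```

```text
[4.49333049e-01 6.20396128e-05 5.56674896e-02] [-0.17753978  0.2788226   0.91231193] [[-113.3723651   -12.77078929]]
```

Emit:
carry_out --motion '[[[-6,0,0,0,0,0,0],[-6,0,0,0,0,0,0],[-6,0,0,0,0,0,0],[-5,0,0,0,0,0,0],[-5,0,0,0,0,0,0],[-5,0,0,0,0,0,0],[-4,0,0,0,0,0,0],[0,0,0,0,0,0,0]]]'

```text
clock: 3.4
tool_pos: [0.4881, -0.0056, 0.0577]
eef_rot: [0.068, 0.998, 0.0, 0.001]
contact_force: [-1.2, 0.2, 0.3]
opening: 0.008
```

Emit:
carry_out --motion '[[[-2,0,0,0,0,0,0],[-2,0,0,0,0,0,0],[-1,0,0,0,0,0,0],[0,0,0,0,0,0,0]]]'

```text
clock: 3.8
tool_pos: [0.4922, -0.006, 0.0576]
eef_rot: [0.068, 0.998, 0.0, 0.0]
contact_force: [-1.8, -0.4, 1.2]
opening: 0.006
```

Emit:
carry_out --motion '[[[-2,0,0,0,0,0,0],[-1,0,0,0,0,0,0],[0,0,0,0,0,0,0]]]'

```text
clock: 4.1
tool_pos: [0.4941, -0.0064, 0.0576]
eef_rot: [0.068, 0.998, -0.0, -0.001]
contact_force: [-3.1, 0.2, 1.4]
opening: 0.004
```

Emit:
carry_out --motion '[[[-2,0,0,0,0,0,0],[-1,0,0,0,0,0,0],[0,0,0,0,0,0,0]]]'

```text
clock: 4.4
tool_pos: [0.4943, -0.0065, 0.0576]
eef_rot: [0.067, 0.998, -0.0, -0.003]
contact_force: [-9.3, 2.2, 7.6]
opening: 0.004
```

Emit:
carry_out --motion '[[[-2,0,0,0,0,0,0],[0,0,0,0,0,0,0],[12,0,0,0,0,0,0],[15,-30,0,0,0,0,0],[0,-32,0,0,0,0,0],[0,-30,0,0,0,0,0],[-30,0,0,0,0,0,0],[-27,0,0,0,0,0,0]]]'

```text
clock: 5.2
tool_pos: [0.5193, -0.1042, 0.0581]
eef_rot: [0.069, 0.998, -0.0, 0.002]
contact_force: [0.6, 0.3, -0.4]
opening: 0.005
```

```bash
python3 - <<'E'
from h import *
import pickle
s=snap('wrist','w2.png');pickle.dump(s,open('w2.pkl','wb'))
st=readout.get_state();print(st['tool_pos'],st['contact_force'],fx(st['tool_pos']))
E
```

```text
[ 0.52593491 -0.1040972   0.05861969] [ 6.43513796 -1.67532671  0.53923232] [[ -23.72776383 -105.94180151]]
```

View pics/w2.png

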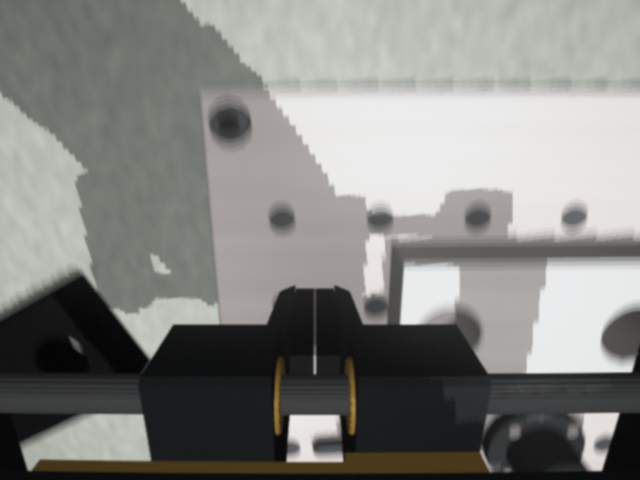

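The blank lies beside the tool and looks square to the plate edge. Its end edge is at u≈400 and its front edge at v≈260. Pushing along +y.

Emit:
carry_out --motion '[[[6,0,0,0,0,0,0],[0,6,0,0,0,0,0],[0,6,0,0,0,0,0],[0,5,0,0,0,0,0],[0,5,0,0,0,0,0],[0,4,0,0,0,0,0],[0,3,0,0,0,0,0],[0,0,0,0,0,0,0]]]'

```text
clock: 6.05
tool_pos: [0.5148, -0.0724, 0.0577]
eef_rot: [0.068, 0.998, -0.0, -0.0]
contact_force: [-0.4, -1.7, -1.0]
opening: 0.003
```

Emit:
carry_out --motion '[[[0,2,0,0,0,0,0],[0,1,0,0,0,0,0],[0,0,0,0,0,0,0]]]'

```text
clock: 6.35
tool_pos: [0.5152, -0.0699, 0.0576]
eef_rot: [0.068, 0.998, -0.0, -0.0]
contact_force: [-2.6, -2.4, 0.0]
opening: 0.004
```

Emit:
carry_out --motion '[[[0,2,0,0,0,0,0],[0,1,0,0,0,0,0],[0,0,0,0,0,0,0]]]'

```text
clock: 6.65
tool_pos: [0.5157, -0.0666, 0.0576]
eef_rot: [0.068, 0.998, 0.0, -0.0]
contact_force: [-2.9, -2.6, 0.7]
opening: 0.005
```

Emit:
carry_out --motion '[[[0,2,0,0,0,0,0],[0,1,0,0,0,0,0],[0,0,0,0,0,0,0]]]'

```text
clock: 6.95
tool_pos: [0.5157, -0.0661, 0.0577]
eef_rot: [0.069, 0.998, -0.002, -0.001]
contact_force: [-2.4, -6.6, 0.8]
opening: 0.004
```

Emit:
carry_out --motion '[[[0,2,0,0,0,0,0],[0,1,0,0,0,0,0],[0,0,0,0,0,0,0]]]'

```text
clock: 7.25
tool_pos: [0.5156, -0.0659, 0.0577]
eef_rot: [0.07, 0.998, -0.004, -0.001]
contact_force: [-2.7, -12.1, 1.7]
opening: 0.003
```

Emit:
carry_out --motion '[[[0,-22,0,0,0,0,0],[24,0,0,0,0,0,0],[24,0,0,0,0,0,0],[0,42,0,0,0,0,0],[0,42,0,0,0,0,0],[-8,0,0,0,0,0,0],[-5,0,0,0,0,0,0],[0,0,0,0,0,0,0]]]'

```text
clock: 8.05
tool_pos: [0.492, 0.0049, 0.0578]
eef_rot: [0.068, 0.998, 0.0, 0.001]
contact_force: [0.3, 0.2, -0.0]
opening: 0.008
```

Emit:
carry_out --motion '[[[-3,0,0,0,0,0,0],[-2,0,0,0,0,0,0],[-1,0,0,0,0,0,0],[0,0,0,0,0,0,0]]]'

```text
clock: 8.45
tool_pos: [0.4954, 0.0035, 0.0576]
eef_rot: [0.068, 0.998, -0.001, -0.001]
contact_force: [-2.3, -1.1, 0.2]
opening: 0.004
```

Emit:
carry_out --motion '[[[-2,0,0,0,0,0,0],[-2,0,0,0,0,0,0],[-1,0,0,0,0,0,0],[0,0,0,0,0,0,0]]]'

```text
clock: 8.85
tool_pos: [0.4957, 0.0035, 0.0575]
eef_rot: [0.067, 0.998, -0.001, -0.005]
contact_force: [-11.3, 1.2, 8.1]
opening: 0.006
```

Emit:
carry_out --motion '[[[20,0,0,0,0,0,0],[20,0,-20,0,0,0,0],[0,0,-45,0,0,0,0],[0,0,-45,0,0,0,0],[0,0,-45,0,0,0,0],[0,0,0,0,0,0,0]]]'

```text
clock: 9.45
tool_pos: [0.4653, 0.0099, 0.2177]
eef_rot: [0.068, 0.998, 0.001, 0.006]
contact_force: [0.8, 0.6, -0.4]
opening: 0.006
```

```bash
python3 - <<'E'
from h import *
import pickle
d={}
for n in ('wrist','scene'):
    d[n]=snap(n,n+'3.png')
pickle.dump(d,open('s3.pkl','wb'))
im=cv2.imread('pics/scene3.png')[225:350,230:400]
a=cv2.resize(im,None,fx=4.7,fy=4.7,interpolation=cv2.INTER_CUBIC)
cv2.imwrite('pics/c3.png',a)
cv2.imwrite('pics/wc3.png',cv2.resize(cv2.imread('pics/wrist3.png')[140:380,60:460],None,fx=2,fy=2,interpolation=cv2.INTER_CUBIC))
st=readout.get_state();print(st['clock'],st['tool_pos'],st['contact_force'],fx(st['tool_pos']))
E
```

```text
9.55 [0.46285706 0.00911968 0.21374895] [-0.45438417  0.2492233  -0.58817976] [[-101.1581404   -2.0119504]]
```

View pics/wc3.png

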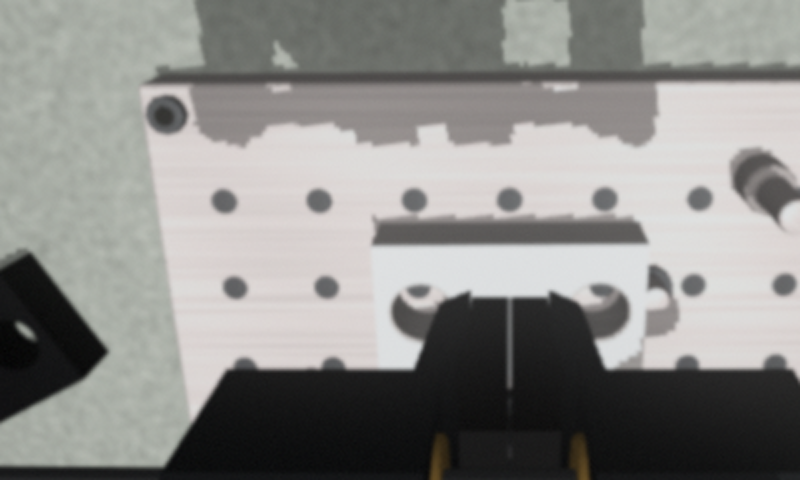

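The blank looks square and touches the end pin (crop (648,290)), with the front face parallel to the plate edge. Planning the strap and lever paths.

```bash
python3 - <<'E'
from h import *
prev=None
print('strap')
for a in (1.43,1.2,1.0,.8,.6,.4,.2,.0):
    u=np.array([-np.cos(a),-np.sin(a)]);b=np.array([np.sin(a),-np.cos(a)])
    P=np.array([45,0])+65*u+(15+9*abs(b[0])+17.5*abs(b[1]))*b
    print(a,P.round(1),None if prev is None else (P-prev).round(1));prev=P
print('lever');prev=None
for v in (.1,.335,.5,.7,.9,1.1,1.3,1.5,1.7,1.9,2.0):
    t=2.5-v;u=np.array([np.cos(t),np.sin(t)]);b=np.array([-np.sin(t),np.cos(t)])
    P=np.array([45,0])+70*u+(6+9*abs(b[0])+17.5*abs(b[1]))*b
    print(v,P.round(1),None if prev is None else (P-prev).round(1));prev=P
E
```

```text
strap
1.43 [ 62.  -68.1] None
1.2 [ 49.2 -71.4] [-12.8  -3.3]
1.0 [ 36.8 -72. ] [-12.3  -0.6]
0.8 [ 23.9 -70.1] [-13.    1.9]
0.6 [ 10.8 -65.2] [-13.    4.9]
0.4 [ -1.4 -57.2] [-12.2   8. ]
0.2 [-12.  -46.2] [-10.6  11. ]
0.0 [-20.  -32.5] [-8.  13.7]
lever
0.1 [-23.5  28.9] None
0.335 [-13.5  45. ] [10.  16.1]
0.5 [-3.6 54.7] [9.8 9.7]
0.7 [10.8 63.9] [14.5  9.2]
0.9 [27.5 69.5] [16.6  5.6]
1.1 [39.3 72. ] [11.9  2.5]
1.3 [51.  72.8] [11.7  0.7]
1.5 [63.4 71.3] [12.4 -1.4]
1.7 [76.1 67.4] [12.6 -4. ]
1.9 [88.4 60.6] [12.3 -6.8]
2.0 [94.1 56.1] [ 5.8 -4.5]
```

Emit:
carry_out --motion '[[[-36,-13,0,0,0,0,0],[-36,-13,0,0,0,0,0],[-36,-13,0,0,0,0,0],[-36,-13,0,0,0,0,0],[-34,-14,0,0,0,0,0],[0,0,0,0,0,0,0]]]'

```text
clock: 10.15
tool_pos: [0.6321, -0.0841, 0.21]
eef_rot: [0.07, 0.998, -0.001, 0.001]
contact_force: [-1.0, -0.6, -0.3]
opening: 0.006
```

```bash
python3 - <<'E'
from h import *
st=readout.get_state();print(st['tool_pos'],fx(st['tool_pos']))
s=snap('side','side4.png')
im=cv2.imread('pics/side4.png')[190:330,200:370];cv2.imwrite('pics/sc4.png',cv2.resize(im,None,fx=4,fy=4,interpolation=cv2.INTER_CUBIC))
E
```

```text
[ 0.63208869 -0.08411046  0.20998211] [[ 78.87195531 -72.1572934 ]]
```

View pics/sc4.png

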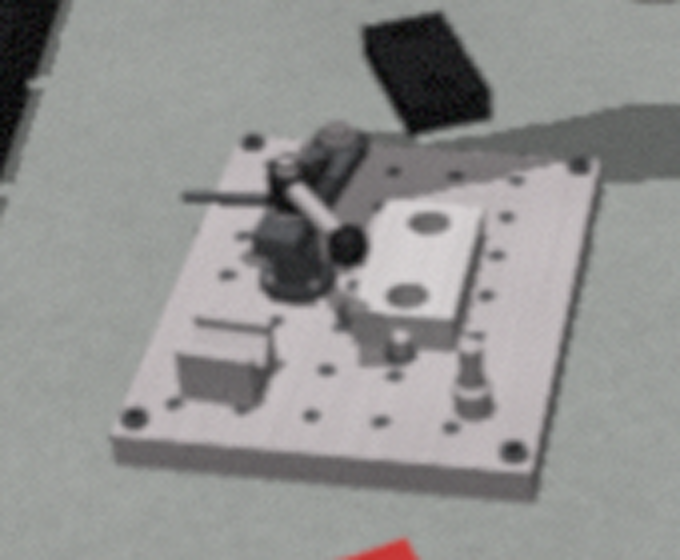

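Side crop: the blank's end is on the end pin (402,345), and the strap is parked with the lever above it. Nothing else has been disturbed. Lowering behind the strap.

Emit:
carry_out --motion '[[[0,0,40,0,0,0,0],[0,0,40,0,0,0,0],[0,2,40,0,0,0,0],[0,0,0,0,0,0,0],[0,0,0,0,0,0,0]]]'

```text
clock: 10.7
tool_pos: [0.6283, -0.0772, 0.0923]
eef_rot: [0.067, 0.998, 0.0, -0.001]
contact_force: [1.2, -0.2, 0.3]
opening: 0.002
```

Emit:
carry_out --motion '[[[5,0,0,0,0,0,0],[5,0,0,0,0,0,0],[5,0,0,0,0,0,0],[5,0,0,0,0,0,0],[5,-1,0,0,0,0,0],[5,-1,0,0,0,0,0],[0,0,0,0,0,0,0]]]'

```text
clock: 11.4
tool_pos: [0.599, -0.0762, 0.093]
eef_rot: [0.068, 0.998, -0.0, -0.0]
contact_force: [3.4, -0.5, 1.7]
opening: 0.009
```

Emit:
carry_out --motion '[[[8,-3,1,0,0,0,0],[6.5,1,1,0,0,0,0],[6.5,1,0,0,0,0,0],[6.5,2.5,0,0,0,0,0],[6.5,2.5,0,0,0,0,0],[6,4,0,0,0,0,0],[6,4,0,0,0,0,0],[0,0,0,0,0,0,0]]]'

```text
clock: 12.2
tool_pos: [0.5538, -0.0571, 0.0906]
eef_rot: [0.067, 0.998, -0.0, -0.001]
contact_force: [0.5, -0.5, 1.1]
opening: 0.009
```

```bash
python3 - <<'E'
from h import *
st=readout.get_state();print(st['tool_pos'],st['contact_force'],fx(st['tool_pos']))
E
```

```text
[ 0.55382859 -0.0571091   0.09057447] [ 0.46606276 -0.48912144  1.09822031] [[ -2.26117439 -55.69119138]]
```

Emit:
carry_out --motion '[[[5,4,0,0,0,0,0],[5,5,0,0,0,0,0],[4,5,0,0,0,0,0],[3,5,0,0,0,0,0],[1,3,0,0,0,0,0],[0,0,0,0,0,0,0]]]'

```text
clock: 12.8
tool_pos: [0.5399, -0.0331, 0.0906]
eef_rot: [0.067, 0.998, 0.0, -0.001]
contact_force: [1.8, -0.9, 0.6]
opening: 0.006
```

```bash
python3 - <<'E'
from h import *
st=readout.get_state();print(st['tool_pos'],st['contact_force'],fx(st['tool_pos']))
s=snap('scene','scene5.png')
im=cv2.imread('pics/scene5.png')[225:350,230:400];cv2.imwrite('pics/c5.png',cv2.resize(im,None,fx=4.7,fy=4.7,interpolation=cv2.INTER_CUBIC))
E
```

```text
[ 0.53994589 -0.03306025  0.09061123] [ 1.819363   -0.86162356  0.62047172] [[-19.18833679 -33.67874823]]
```

View pics/c5.png

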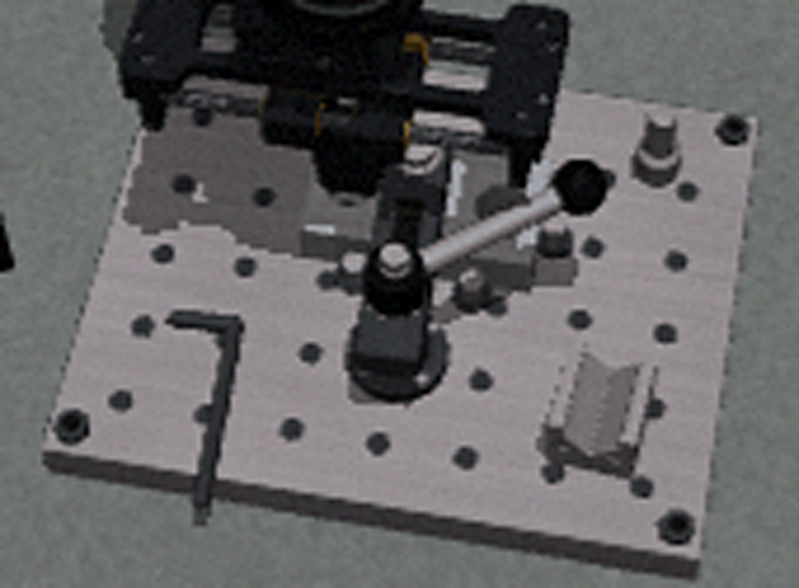

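Strap now across the blank, screw head at crop (422,158). The V-block, plug gauge and hex key are unmoved.

```bash
python3 - <<'E'
from h import *
s=snap('scene')
p=fx(onz(s,np.array([(422,157)])/4.7+[230,225],.0893))[0];print(p, 'angle',np.arctan2(-p[1],45-p[0]))
E
```

```text
[-22.03243514  -0.45800915] angle 0.006832543468488833
```

Emit:
carry_out --motion '[[[0,-12,0,0,0,0,0],[0,0,-40,0,0,0,0],[0,0,-40,0,0,0,0],[3,28,0,0,0,0,0],[0,28,0,0,0,0,0],[0,29,0,0,0,0,0],[0,0,0,0,0,0,0]]]'

```text
clock: 13.6
tool_pos: [0.5479, 0.0436, 0.1711]
eef_rot: [0.065, 0.998, 0.002, 0.0]
contact_force: [-0.5, 0.2, -0.8]
opening: 0.009
```

```bash
python3 - <<'E'
from h import *
st=readout.get_state();print(st['tool_pos'],st['contact_force'],fx(st['tool_pos']))
E
```

```text
[0.54787391 0.04360081 0.17105444] [-0.46870254  0.23347107 -0.84691055] [[-21.41919008  43.35887943]]
```

Emit:
carry_out --motion '[[[4,-5,0,0,0,0,0],[0,0,20,0,0,0,0],[0,0,20,0,0,0,0],[0,0,13,0,0,0,0],[0,0,0,0,0,0,0]]]'

```text
clock: 14.1
tool_pos: [0.5413, 0.0324, 0.1161]
eef_rot: [0.069, 0.998, -0.001, -0.002]
contact_force: [-1.2, -0.7, 0.1]
opening: 0.004
```

```bash
python3 - <<'E'
from h import *
st=readout.get_state();print(st['tool_pos'],st['contact_force'],fx(st['tool_pos']))
E
```

```text
[0.54130394 0.03237689 0.11606223] [-1.21399139 -0.71078465  0.10146206] [[-26.45474374  31.36787222]]
```

Emit:
carry_out --motion '[[[-6.5,7,0,0,0,0,0],[-6.5,7,0,0,0,0,0],[-5,5,0,0,0,0,0],[-5,5,0,0,0,0,0],[-7,4.5,0,0,0,0,0],[-7,4.5,0,0,0,0,0],[0,0,0,0,0,0,0]]]'

```text
clock: 14.8
tool_pos: [0.5848, 0.0577, 0.1175]
eef_rot: [0.07, 0.998, -0.003, -0.0]
contact_force: [-0.2, -8.8, -0.9]
opening: 0.001
```

```bash
python3 - <<'E'
from h import *
st=readout.get_state();print(st['tool_pos'],st['contact_force'],fx(st['tool_pos']))
E
```

```text
[0.58482748 0.05770397 0.11750811] [-0.2070145  -8.75434659 -0.92483106] [[13.35669019 62.20305939]]
```

Emit:
carry_out --motion '[[[-7,1,0,0,0,0,0],[-7,2,0,0,0,0,0],[-6,1,0,0,0,0,0],[-6,1,0,0,0,0,0],[-6,0,1,0,0,0,0],[-6,-1,1,0,0,0,0],[0,0,0,0,0,0,0]]]'

```text
clock: 15.5
tool_pos: [0.6225, 0.0613, 0.1157]
eef_rot: [0.068, 0.998, 0.0, -0.0]
contact_force: [-1.9, -2.1, 0.9]
opening: 0.003
```

```bash
python3 - <<'E'
from h import *
st=readout.get_state();print(st['tool_pos'],st['contact_force'],fx(st['tool_pos']))
s=snap('scene','scene6.png')
im=cv2.imread('pics/scene6.png')[225:350,230:400];cv2.imwrite('pics/c6.png',cv2.resize(im,None,fx=4.7,fy=4.7,interpolation=cv2.INTER_CUBIC))
E
```

```text
[0.62254054 0.06134082 0.11572207] [-1.88754816 -2.07102708  0.87261886] [[50.2630024  70.77195972]]
```

View pics/c6.png

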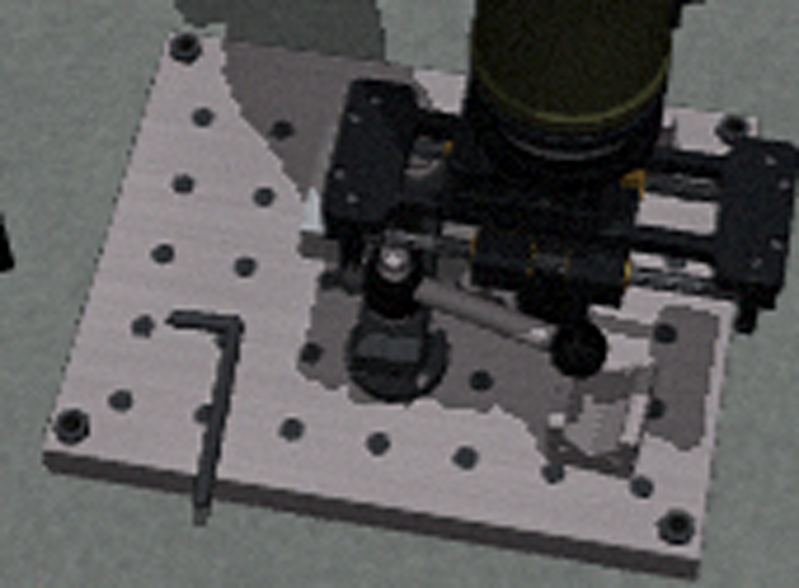

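The lever is following, ball at crop (578,347), about 1.3 rad. The tip clears the V-block (z 59 mm).

Emit:
carry_out --motion '[[[-6,-1,0,0,0,0,0],[-6,-1,0,0,0,0,0],[-6,-2,0,0,0,0,0],[-6,-2,0,0,0,0,0],[-6,-3,0,0,0,0,0],[-6,-3,0,0,0,0,0],[0,0,0,0,0,0,0]]]'

```text
clock: 16.25
tool_pos: [0.658, 0.0437, 0.1159]
eef_rot: [0.068, 0.998, 0.0, 0.001]
contact_force: [-1.9, 1.0, -0.2]
opening: 0.005
```

```bash
python3 - <<'E'
from h import *
st=readout.get_state();print(st['tool_pos'],st['contact_force'],fx(st['tool_pos']))
E
```

```text
[0.65803651 0.04371176 0.11593113] [-1.89288005  0.97669234 -0.24796726] [[87.77046271 57.96813195]]
```

Emit:
carry_out --motion '[[[-3,-2,0,0,0,0,0],[-3,-2,0,0,0,0,0],[0,0,0,0,0,0,0]]]'

```text
clock: 16.55
tool_pos: [0.6608, 0.0405, 0.1155]
eef_rot: [0.068, 0.998, 0.001, -0.001]
contact_force: [-4.7, 3.3, 1.2]
opening: 0.003
```

Emit:
carry_out --motion '[[[-3,-2,0,0,0,0,0],[-2,-2,0,0,0,0,0],[0,0,0,0,0,0,0]]]'

```text
clock: 16.85
tool_pos: [0.6622, 0.0391, 0.115]
eef_rot: [0.066, 0.998, 0.002, -0.004]
contact_force: [-10.7, 7.4, 3.0]
opening: 0.007
```

At the stop: the force rises without motion. Backing off and lifting away.

Emit:
carry_out --motion '[[[-1,-1,0,0,0,0,0],[0,0,0,0,0,0,0],[12,12,0,0,0,0,0],[8,8,0,0,0,0,0],[0,0,-40,0,0,0,0],[0,0,-45,0,0,0,0],[0,0,-45,0,0,0,0],[0,0,-30,0,0,0,0]]]'

```text
clock: 17.65
tool_pos: [0.6522, 0.0558, 0.2801]
eef_rot: [0.068, 0.998, 0.0, 0.004]
contact_force: [0.9, 0.3, 0.5]
opening: 0.003
```

Emit:
carry_out --motion '[[[40,0,0,0,0,0,0],[45,0,0,0,0,0,0],[45,0,0,0,0,0,0],[45,0,0,0,0,0,0],[40,0,0,0,0,0,0],[0,0,0,0,0,0,0],[0,0,0,0,0,0,0]]]'

```text
clock: 18.35
tool_pos: [0.438, 0.0852, 0.2766]
eef_rot: [0.068, 0.998, 0.0, 0.002]
contact_force: [1.1, 0.6, 1.5]
opening: 0.0
```

```bash
python3 - <<'E'
from h import *
st=readout.get_state();print(st['clock'],st['tool_pos'],st['contact_force'])
s=snap('scene','scene7.png');import pickle;pickle.dump(s,open('s7.pkl','wb'))
im=cv2.imread('pics/scene7.png')[225:350,230:400];cv2.imwrite('pics/c7.png',cv2.resize(im,None,fx=4.7,fy=4.7,interpolation=cv2.INTER_CUBIC))
E
```

```text
18.35 [0.43803773 0.08520038 0.27663793] [1.11221609 0.56568061 1.47289281]
```

View pics/c7.png

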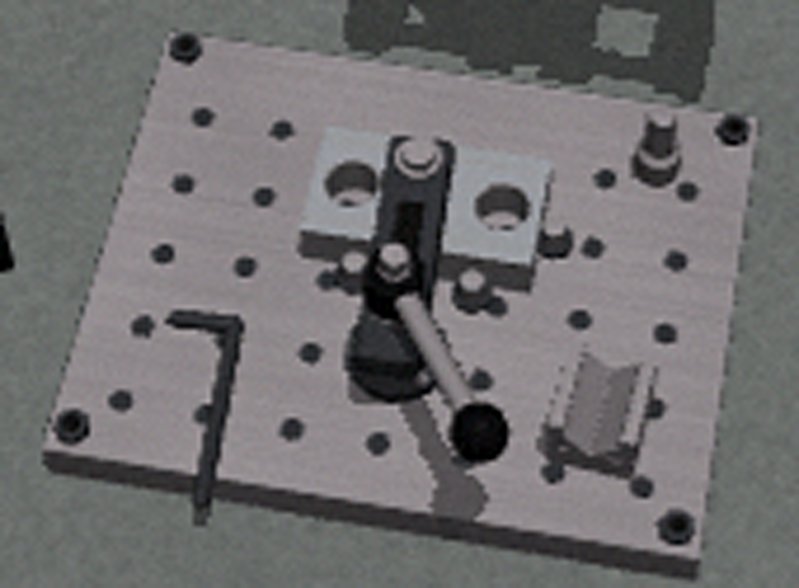

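Final view: strap square over the blank, blank against the back pins (355,263), (473,280) and end pin (556,238), lever ball at (480,431). Checking numbers.

```bash
python3 - <<'E'
from h import *
import pickle
s=pickle.load(open('s7.pkl','rb'))
g=lambda l,z:fx(onz(s,np.array(l)/4.7+[230,225],z))
b=g([(480,431)],.1082)[0]-[45,0];print('lever',2.5-np.arctan2(b[1],b[0]),'r',np.linalg.norm(b))
p=g([(419,155)],.0862)[0];print('strap',np.arctan2(-p[1],45-p[0]),p)
c=g([(326,127),(553,157),(533,264),(303,233)],.05);print('blank',c.round(1).tolist(),c.mean(0), np.arctan2(-(c[1]-c[0])[0],(c[1]-c[0])[1]))
E
```

```text
lever 1.9059560559117186 r 91.75622703078258
strap 0.03469400791339349 [-24.89215138  -2.42581223]
blank [[-56.4, -54.2], [-58.9, 55.7], [1.5, 55.9], [4.1, -52.3]] [-27.42726767   1.27578771] 0.02298450435518479
```

```bash
python3 - <<'E'
from h import *
s=snap('wrist','w8.png')
g=cv2.GaussianBlur(cv2.cvtColor(s['pixels'],cv2.COLOR_RGB2GRAY),(3,3),0).astype(float)
G=np.gradient(g,axis=0)
for n,x,ys,z in (('plate',-120,(-140,140),.025),('blank front',-60,(-52,-22),.05),('blank front',-60,(22,52),.05),('blank both',-60,None,.05)):
    yy=np.r_[np.linspace(-50,-22,25),np.linspace(22,50,25)] if ys is None else np.linspace(*ys,50)
    P=[]
    for y in yy:
        u,v=proj(s,[*wx([(x,y)])[0],z])[0]; u=int(round(u));v=int(round(v))
        if not(0<=u<640 and 12<=v<468): continue
        w=G[v-10:v+11,u]; k=int(np.argmax(w))   # dark above, bright below
        if w[k]>8:P.append((u,v-10+k))
    if len(P)<6: print(n,'few',len(P));continue
    q=fx(onz(s,P,z)); k=np.ones(len(q),bool)
    for _ in range(4):
        c=np.polyfit(q[k,1],q[k,0],1);e=abs(np.polyval(c,q[:,1])-q[:,0]);k=e<max(1,2*np.median(e))
    print(n,k.sum(),'x at y=0',c[1].round(2),'slope',c[0].round(4),'yaw',(-np.arctan(c[0])).round(4))
E
```

```text
plate 50 x at y=0 -117.74 slope -0.001 yaw 0.001
blank front 50 x at y=0 -57.72 slope 0.0025 yaw -0.0025
blank front 50 x at y=0 -58.76 slope 0.0035 yaw -0.0035
blank both 50 x at y=0 -58.22 slope -0.0107 yaw 0.0107
```

Relative to the plate edge, the blank front is at 59.5 mm (expected 60) and the yaw is about 0.01 rad. Handing in.

```bash
python3 -c "
from h import *
ticket.finish_job()"
```

```text
the job is handed in; nothing more can be done
```

I clamped the blank using the closed fingertips only and handed the job in at about 18 s of the 72 s allowed. There was no verdict, so the results below are my own last checks.

**What I did:**
1. I pushed the blank against the back pins, then against the end pin, then against the back pins again.
2. I swung the strap round from about 1.43 rad to square.
3. I turned the lever clockwise to its hard stop, where the force rose to 13 N without further motion, then lifted clear.

**Last checks:**

| Item | Measured | Needed |
|---|---|---|
| Lever | about 1.9 rad | above 1.7 |
| Strap | about 0.03 rad from square | within 0.17 |
| Blank front face behind plate edge (wrist camera) | 59.5 mm | 60 mm at home, within 2 mm |
| Blank yaw relative to plate (wrist camera) | about 0.01 rad | below 0.035 |

- **Bystanders:** the tools on the plate looked unmoved in the last picture. I did not check the parts lying on the bench again.
- **Disagreement:** the coarser scene-camera estimate put the blank's yaw at 0.023 rad and its centre about 2.6 mm off in x and 1.3 mm off in y. I put this down to hand-picked pixels, because the blank stopped firmly on the pins.
- **Not measured:** I could not measure the foot's clamping force directly; I took it from the lever being at its stop.
- **Pictures:** I viewed 10, which is the full budget.

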